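# Unstack the reference jars into their nests

### The job

The packing line's four reference jars have been left stacked on one another. Take the stack apart and stand each jar upright and flat inside the nest of its own shape and size: large round, small round, square and six-sided. They are glass: set them down gently, and do not drop or tip any of them over.

Things in the scene. Friction and masses are not known exactly. Their poses are not given: they have to be found in the camera images.
- jar_large: The large round jar, at the bottom of the stack: body 66 mm in diameter and 43 mm high, lid 62 mm in diameter and 12 mm high, 55 mm tall in all, about 260 g. Stands on the table, the other jars loose on top. Brown filling, dark closed lid. Origin: centre of its underside, z up. 
- jar_square: The square jar, second from the bottom, resting on the large jar's lid: square body 46 x 46 mm with slightly rounded corners and 38 mm high, round lid 44 mm in diameter and 12 mm high, 50 mm tall in all, about 150 g. Brown filling, dark closed lid. Origin: centre of its underside, z up. Its x and y axes are normal to its flat sides.
- jar_small: The small round jar, third from the bottom, resting on the square jar's lid: body 40 mm in diameter and 36 mm high, lid 38 mm in diameter and 12 mm high, 48 mm tall in all, about 90 g. Brown filling, dark closed lid. Origin: centre of its underside, z up. 
- jar_hex: The six-sided jar, at the top of the stack, resting on the small round jar's lid: hexagonal body 28 mm across the flats (32 mm across corners) and 34 mm high, round lid 27 mm in diameter and 11 mm high, 45 mm tall in all, about 50 g. Brown filling, dark closed lid. Origin: centre of its underside, z up. Its x axis is normal to one pair of flats, the other pairs are at 60 and 120 degrees.
- nest_large: Large round nest: plate 98 mm in diameter, opening within the rim 80 mm in diameter. White plastic, grey floor, fixed. Plate 4 mm thick; rim 5 mm thick, top 10 mm above the table: keep fingertips over 6 mm above the jar's underside. Origin: centre of the plate's underside; the jar ends 4 mm above it. 
- nest_square: Square nest: plate 78 x 78 mm, opening within the rim 60 x 60 mm. The jar fits only with its sides within about 20 degrees of the rim's. White plastic, grey floor, fixed. Plate 4 mm thick; rim 5 mm thick, top 10 mm above the table: keep fingertips over 6 mm above the jar's underside. Origin: centre of the plate's underside; the jar ends 4 mm above it. x and y are normal to the rim's sides.
- nest_small: Small round nest: plate 72 mm in diameter, opening within the rim 54 mm in diameter. White plastic, grey floor, fixed. Plate 4 mm thick; rim 5 mm thick, top 10 mm above the table: keep fingertips over 6 mm above the jar's underside. Origin: centre of the plate's underside; the jar ends 4 mm above it. 
- nest_hex: Six-sided nest, the smallest: plate 60 mm across the flats, opening within the rim 42 mm across the flats; the six-sided jar fits at any turn. White plastic, grey floor, fixed. Plate 4 mm thick; rim 5 mm thick, top 10 mm above the table: keep fingertips over 6 mm above the jar's underside. Origin: centre of the plate's underside; the jar ends 4 mm above it. 
There are look-alikes about, which are no part of the job. Leave any blue look-alike of the jar_large alone.

How it is judged (in metres and radians):
At the end, for the whole second after the job is handed in: Each of the four jars stands inside the nest of its own shape and size, flat on the nest's floor (underside 1 to 7 mm above the nest's origin, centre within 12 mm of the nest's centre, leaning less than 4.5 degrees), at rest and released (horizontal distance between jar_large and nest_large below 0.012 m and z of jar_large in the frame of nest_large between 0.001 and 0.007 m and angle between each of jar_large, jar_square, jar_small, jar_hex's own z axis and vertical below 0.08 rad and linear speed of each of jar_large, jar_square, jar_small, jar_hex below 0.02 m/s and contact force between the fingers and jar_large below 0.05 N and horizontal distance between jar_square and nest_square below 0.012 m and z of jar_square in the frame of nest_square between 0.001 and 0.007 m and contact force between the fingers and jar_square below 0.05 N and horizontal distance between jar_small and nest_small below 0.012 m and z of jar_small in the frame of nest_small between 0.001 and 0.007 m and contact force between the fingers and jar_small below 0.05 N and horizontal distance between jar_hex and nest_hex below 0.012 m and z of jar_hex in the frame of nest_hex between 0.001 and 0.007 m and contact force between the fingers and jar_hex below 0.05 N); the robot touches nothing.
It fails at once if a jar is tipped over (leans more than about 35 degrees) (angle between any of jar_large, jar_square, jar_small, jar_hex's own z axis and vertical above 0.6 rad).
It fails at once if a jar is dropped or flung (faster than 0.55 m/s while the fingers do not touch it, as after a fall of 15 mm) ((linear speed of jar_large above 0.55 m/s and contact force between the fingers and jar_large below 0.05 N) or (linear speed of jar_square above 0.55 m/s and contact force between the fingers and jar_square below 0.05 N) or (linear speed of jar_small above 0.55 m/s and contact force between the fingers and jar_small below 0.05 N) or (linear speed of jar_hex above 0.55 m/s and contact force between the fingers and jar_hex below 0.05 N)).
It also fails if it takes over 128 s, if anything falls off the work surface, if the arm or the gripper's body presses on something with over 40 N, if the wrist force passes 120 N, or if a joint passes its speed limit or range.

### The arm

A 6-joint arm with a two-finger parallel gripper is mounted at the origin on the work surface. World frame = base frame: x ahead of the robot, y to its left, z up, the work surface at z = 0. Lengths are in m, angles in degrees, forces in N, time in s.
With the tool pointing down it reaches from about 0.375 to 0.75 m from the base axis. Payload 9 kg.
Tool frame: the origin (TCP) lies where the fingers leave the gripper's body, on its centre line; the fingertips stand 73 mm ahead of it and the grasp point (between the pads) lies 54 mm ahead of it (robot.tip_reach is the distance from the TCP to the fingertips, in m); z points along the fingers, y is the direction in which the jaws open and shut (so a half turn about z gives the same grasp; the last joint's range is limited). The gripper opens to 85 mm and grips with 20 to 120 N. Pads are 22 mm wide; open, the fingers measure 114 mm over their backs; the gripper's body (76 mm by 85 mm) begins 54 mm behind the grasp point. The pads swing forward as they close: fully open they stand 13 mm farther back than shut.
Start: joints at [-85.525, 5.964, 5.575, 89.605, 0, 77.527], TCP at [0.175, -0.574, 0.304] pointing down, gripper open.
Joint ranges: [-171.21, 171.21], [-48.23, 106.86], [-62.78, 66.21], [-105.2, 120.99], [-86.42, 89.51], [-180, 180]. Speed limits (degrees/s): [127.2, 127.2, 147.25, 180, 180, 180].

### API

Orientations are given as [roll, pitch, yaw] about the fixed x, y, z axes, in that order (R = Rz(yaw) Ry(pitch) Rx(roll)).
In Python, from plant import robot gives the robot as it stands. Calls block until the motion is done:
- robot.move_pose(position, orientation): joint-space move of the TCP to a pose.
- robot.line_to(position, vel=0.15, rotation=None, guard=None): straight line of the TCP; rotation=None keeps the orientation; vel is the mean speed in m/s. With guard (N) it stops when the force on the tool has changed by that much, and returns True; else False.
- robot.goto_joints(angles): joint-space move.
- robot.set_gripper(opening): finger opening in m; the grip force is fixed at half the most; returns when the fingers have stopped.
- robot.pause(seconds).
- robot.ik(position, orientation): joint angles nearest the present ones, or None.
- robot.observe(): the state.
- robot.grab_frame(name): name is "side" or "top" or "wrist"; returns the picture (400x640x3 uint8, blue, green, red); there is no depth.
- robot.get_calibration(name): a dict with "vertical_fov" (degrees; the focal length in pixels is half the picture's height over the tangent of half this angle, whatever the lens; pixels are square), "cx", "cy" (the principal point, pixels), "rvec" (rotation vector, rad) and "tvec" (3), from world to camera coordinates, as OpenCV has them. Camera axes: x right, y down, z forward; pixel columns grow to the right and rows downward; lengths in m; the calibration is good to about 2 mm. A picture is of the moment at which its call begins: read the wrist's pose just before it. get_calibration takes no time and is no camera call; for the wrist camera it gives the pose at the moment of the call.
A pose or a line that the arm cannot do raises robot.IKError and nothing moves.
- robot.job_done(): hands the job in, once; it reports no verdict.
The state is a dict: "time": time; "q": joint angles; "qvel": joint speeds; "joint_torque": joint torques, N m; "tool_pos": TCP position; "tcp_rot": TCP orientation; "ft_force": force on the tool from outside, world axes, zero at the start; "torque": the same for the moment, N m; "gripper_width": finger opening in m.
Only numpy, scipy, OpenCV 4.12 (cv2) and the standard library are available. Lean on these libraries where they do the work, as an engineer would, in place of code of your own. Each camera call takes 0.05 s, during which the arm holds its last target. There are 200 camera calls.

## Working session

There is one attempt and no reset: what is moved stays moved. The work goes in short steps, each a Python script; the robot and the scene stay as the last script left them, time stands still between calls to the robot, and variables do not carry over. Pictures are saved under pics/ and viewed, about 12 in all and at most 16, crops included, and the job is handed in when it is done.

```bash
ls; mkdir -p pics; python3 - <<'E'
from plant import robot
import cv2
for n in ("side","top"):
    cv2.imwrite(f"pics/{n}0.png",robot.grab_frame(n)); print(n,robot.get_calibration(n))
print(robot.get_calibration("wrist"))
o=robot.observe();print(o["time"],o["tool_pos"],o["tcp_rot"],o["gripper_width"],robot.tip_reach)
E
```

```text
pics
side {'vertical_fov': 45.81555422735074, 'cx': 317.3661570388412, 'cy': 201.34719698252772, 'rvec': array([ 0.87946301, -2.28727949,  1.29422425]), 'tvec': array([0.41685873, 0.29697343, 0.68971246])}
top {'vertical_fov': 53.13073556668897, 'cx': 312.8605312559279, 'cy': 198.15429135069482, 'rvec': array([ 2.18546139, -2.13918511,  0.178114  ]), 'tvec': array([-0.02376639,  0.54838145,  0.9781046 ])}
{'vertical_fov': 62.431021221879455, 'cx': 320.07517311352115, 'cy': 200.6284431761793, 'rvec': array([-2.30818663,  1.70804367,  0.27617306]), 'tvec': array([-0.59989667, -0.04180019,  0.37963174])}
0.1 [ 0.17489588 -0.57372732  0.30319259] [-1.79933825e+02 -1.40814373e-02  1.69494826e+01] 0.08562927195228676 0.0726
```

View pics/side0.png

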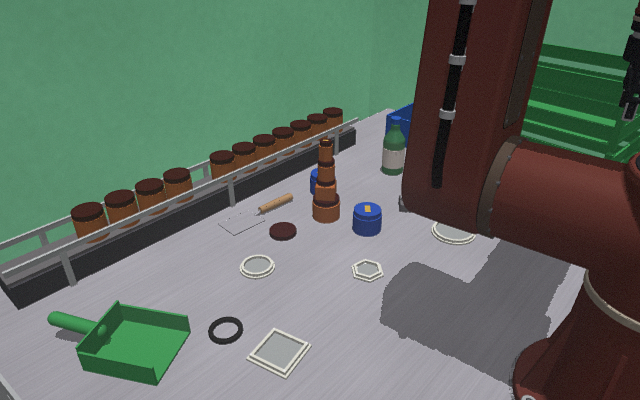

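View pics/top0.png

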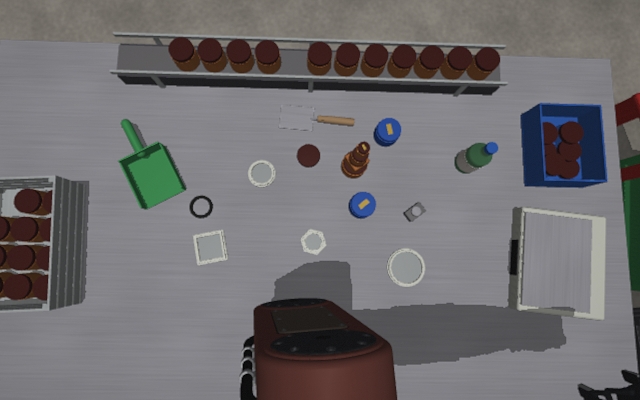

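```bash
cat > h.py <<'E'
import numpy as np, cv2
from plant import robot
def cam(n,c=None):
    c=c or robot.get_calibration(n); f=200/np.tan(np.radians(c["vertical_fov"]/2))
    K=np.array([[f,0,c["cx"]],[0,f,c["cy"]],[0,0,1]]); R=cv2.Rodrigues(np.array(c["rvec"]))[0]
    return K,R,np.array(c["tvec"]).ravel()
def ray(C,uv):
    K,R,t=C; d=R.T@np.linalg.solve(K,[uv[0],uv[1],1]); return -R.T@t,d
def onz(C,uv,z):
    o,d=ray(C,uv); return o+d*(z-o[2])/d[2]
def proj(C,p):
    K,R,t=C; q=K@(R@np.asarray(p)+t); return q[:2]/q[2]
E
python3 - <<'E'
from h import *
top=cv2.imread("pics/top0.png"); side=cv2.imread("pics/side0.png")
for n,im in (("top",top),("side",side)):
    C=cam(n); hsv=cv2.cvtColor(im,cv2.COLOR_BGR2HSV)
    # bright, slightly warm white
    m=((im.min(2)>175)).astype(np.uint8)*255
    m=cv2.morphologyEx(m,cv2.MORPH_CLOSE,np.ones((3,3)))
    for c in cv2.findContours(m,cv2.RETR_EXTERNAL,cv2.CHAIN_APPROX_NONE)[0]:
        if cv2.contourArea(c)<150: continue
        P=np.array([onz(C,p[0],.004)[:2] for p in c],np.float32)
        (x,y),(w,h),a=cv2.minAreaRect(P)
        print(n,cv2.boundingRect(c),"ctr %.4f %.4f size %.4f %.4f ang %.1f"%(x,y,w,h,a))
    # brown
    m=((hsv[...,0]<12)|(hsv[...,0]>172))&(hsv[...,1]>110)&(hsv[...,2]>30)
    x0,y0,w,h=(325,125,110,100) if n=="top" else (285,125,110,120)
    cv2.imwrite(f"pics/{n}crop.png",cv2.resize(im[y0:y0+h,x0:x0+w],None,fx=5,fy=5,interpolation=cv2.INTER_CUBIC)[:600])
E
```

```text
top (301, 230, 25, 24) ctr 0.4397 -0.0149 size 0.0567 0.0621 ang 46.2
side (246, 327, 65, 51) ctr 0.4244 0.2478 size 0.0788 0.0792 ang 11.9
side (351, 258, 33, 23) ctr 0.4450 -0.0164 size 0.0682 0.0619 ang 77.4
side (239, 254, 36, 24) ctr 0.6215 0.1242 size 0.0707 0.0744 ang 77.2
side (431, 222, 45, 22) ctr 0.3805 -0.2374 size 0.0966 0.0599 ang 6.6
```

View pics/sidecrop.png

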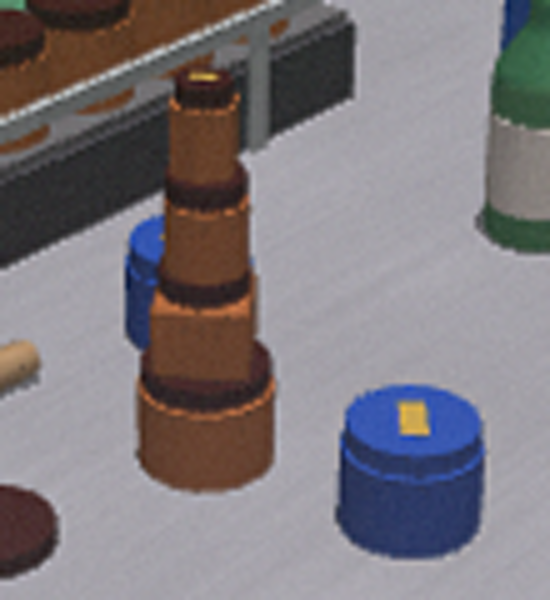

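View pics/topcrop.png

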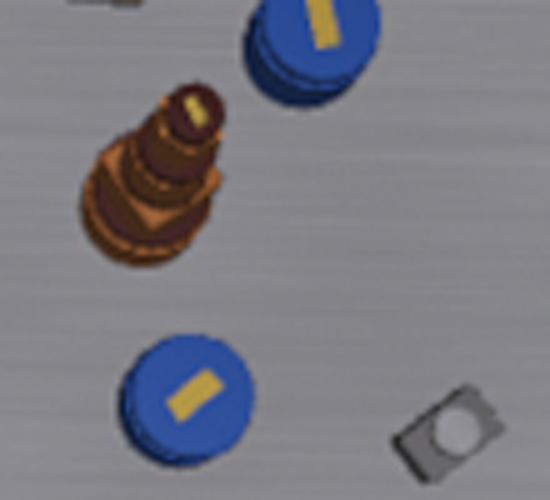

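The stack is at about (355,160) in the top view with the hex jar's lid centre at about (364,147). In the side view that lid centre is at about (326,141). The blue jars are at (362,205) and (388,131). Next I'll measure the nests in the top view and the stack in both views.

```bash
python3 - <<'E'
from h import *
top=cv2.imread("pics/top0.png"); C=cam("top"); S=cam("side")
for n,(u,v) in dict(small=(261,173),square=(210,247),hex=(313,242),large=(406,267)).items():
    r=26; p=top[v-r:v+r,u-r:u+r]; bg=np.median(p[:,:,0]); 
    m=(p.min(2).astype(int)>165).astype(np.uint8)
    m=cv2.morphologyEx(m,cv2.MORPH_CLOSE,np.ones((3,3)))
    c=max(cv2.findContours(m,cv2.RETR_EXTERNAL,cv2.CHAIN_APPROX_NONE)[0],key=lambda c:np.ptp(c[:,0,0]))
    P=np.array([onz(C,p[0]+[u-r,v-r],.004)[:2] for p in c],np.float32)
    (x,y),(w,h),a=cv2.minAreaRect(P); q=proj(S,[x,y,.004])
    print(n,"bg",bg,"ctr %.4f %.4f size %.4f %.4f ang %.1f"%(x,y,w,h,a),"n",len(c),"enclosing",cv2.minEnclosingCircle(P),"side px",q)
A=onz(C,(364,147),.198);B=onz(S,(326.4,141.5),.198);print("hex lid",A,B)
# closest point of the rays
o1,d1=ray(C,(364,147));o2,d2=ray(S,(326.4,141.5));s=np.linalg.lstsq(np.c_[d1,-d2],o2-o1,rcond=None)[0];print(o1+s[0]*d1,o2+s[1]*d2)
for k in ((325+188/5,125+390/5),(388,129)): print("blue",onz(C,k,.055))
E
```

```text
small bg 139.0 ctr 0.6178 0.1258 size 0.0677 0.0691 ang 65.7 n 79 enclosing ((0.6171776652336121, 0.12454742193222046), 0.03555245324969292) side px [256.9572161  266.54644317]
square bg 141.0 ctr 0.4209 0.2496 size 0.0775 0.0765 ang 12.3 n 117 enclosing ((0.42140117287635803, 0.2485795021057129), 0.05223704129457474) side px [279.47687524 352.16960858]
hex bg 142.0 ctr 0.4407 -0.0155 size 0.0646 0.0593 ang 77.2 n 69 enclosing ((0.4402275085449219, -0.014693795703351498), 0.0331977978348732) side px [368.0089408  270.21626758]
large bg 142.0 ctr 0.3799 -0.2570 size 0.0932 0.0926 ang 44.9 n 115 enclosing ((0.3797658383846283, -0.25590193271636963), 0.04842180758714676) side px [454.27187901 230.83316135]
hex lid [ 0.64188946 -0.11740124  0.198     ] [ 0.63654781 -0.11078812  0.198     ]
[ 0.64305607 -0.1180583   0.19375875] [ 0.64302336 -0.11808446  0.1937538 ]
blue [ 0.53708159 -0.1363101   0.055     ]
blue [ 0.73051086 -0.20144776  0.055     ]
```

```bash
python3 - <<'E'
from h import *
from scipy.spatial.transform import Rotation as Ro
o=robot.observe(); K,R,t=cam("wrist"); T=Ro.from_euler('xyz',o["tcp_rot"],degrees=True)
print("cam in tool",T.inv().apply(-R.T@t-o["tool_pos"]),"cam axes in tool (x,y,z)\n",(T.inv().as_matrix()@R.T).round(2).T)
for p in ((.642,-.117),(.4405,-.015),(.38,-.256),(.6175,.125),(.4215,.2487)):
  for z in (.32,.37,.42):
    ok=[y for y in range(-180,180,30) if robot.ik([*p,z],[180,0,y]) is not None]; print(p,z,ok)
E
```

```text
cam in tool [ 8.02987840e-02  5.06740836e-05 -7.01271178e-02] cam axes in tool (x,y,z)
 [[ 0.    1.   -0.  ]
 [-0.95  0.   -0.32]
 [-0.32  0.    0.95]]
(0.642, -0.117) 0.32 [-180, -150, -120, -90, -60, -30, 0, 30, 60, 90, 120, 150]
(0.642, -0.117) 0.37 [-180, -150, -120, -90, -60, -30, 0, 30, 60, 90, 120, 150]
(0.642, -0.117) 0.42 [-180, -150, -120, -90, -60, -30, 0, 30, 60, 90, 120, 150]
(0.4405, -0.015) 0.32 [-180, -150, -120, -90, -60, -30, 0, 30, 60, 90, 120, 150]
(0.4405, -0.015) 0.37 [-180, -150, -120, -90, -60, -30, 0, 30, 60, 90, 120, 150]
(0.4405, -0.015) 0.42 [-180, -150, -120, -90, -60, -30, 0, 30, 60, 90, 120, 150]
(0.38, -0.256) 0.32 [-180, -150, -120, -90, -60, -30, 0, 30, 60, 90, 120, 150]
(0.38, -0.256) 0.37 [-180, -150, -120, -90, -60, -30, 0, 30, 60, 90, 120, 150]
(0.38, -0.256) 0.42 [-180, -150, -120, -90, -60, -30, 0, 30, 60, 90, 120, 150]
(0.6175, 0.125) 0.32 [-180, -150, -120, -90, -60, -30, 0, 30, 60, 90, 120, 150]
(0.6175, 0.125) 0.37 [-180, -150, -120, -90, -60, -30, 0, 30, 60, 90, 120, 150]
(0.6175, 0.125) 0.42 [-180, -150, -120, -90, -60, -30, 0, 30, 60, 90, 120, 150]
(0.4215, 0.2487) 0.32 [-180, -150, -120, -90, -60, -30, 0, 30, 60, 90, 120, 150]
(0.4215, 0.2487) 0.37 [-180, -150, -120, -90, -60, -30, 0, 30, 60, 90, 120, 150]
(0.4215, 0.2487) 0.42 [-180, -150, -120, -90, -60, -30, 0, 30, 60, 90, 120, 150]
```

```bash
cat >> h.py <<'E'
def snap(name,fn):
    C=cam(name); im=robot.grab_frame(name); cv2.imwrite(f"pics/{fn}.png",im); np.savez(f"pics/{fn}.npz",K=C[0],R=C[1],t=C[2]); return C,im
def load(fn):
    d=np.load(f"pics/{fn}.npz"); return (d["K"],d["R"],d["t"]),cv2.imread(f"pics/{fn}.png")
E
python3 - <<'E'
from h import *
p=robot.observe()["tool_pos"]; robot.line_to([p[0],p[1],.37],vel=.2)
print(robot.ik([.642,-.117,.37],[180,0,0]))
robot.move_pose([.642,-.117,.37],[180,0,0])
C,im=snap("wrist","w1"); o=robot.observe(); print(o["time"],o["tool_pos"],o["tcp_rot"])
E
```

```text
[-21.78339881  17.37872994  25.34844996  97.96972001   0.
 158.21660119]
2.9583 [ 0.6418112  -0.11791215  0.36996851] [ 1.79993759e+02  3.54365022e-03 -6.39899300e-02]
```

View pics/w1.png

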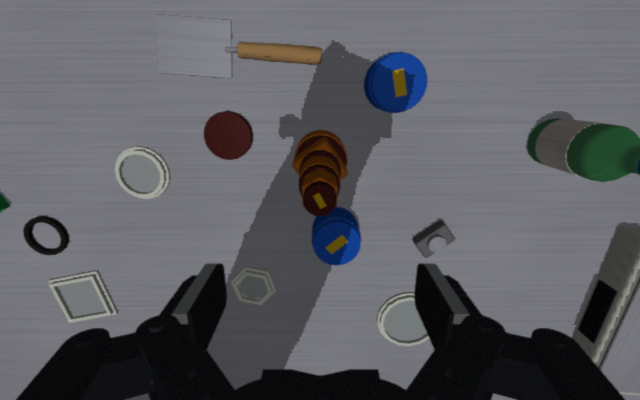

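The wrist view shows the whole scene. The hex lid is at (320,198) with a yellow mark, and all four nests are in view. The fingers are clear of everything.

```bash
python3 - <<'E'
from h import *
C,im=load("w1"); hsv=cv2.cvtColor(im,cv2.COLOR_BGR2HSV)
for n,(u,v) in dict(small=(142,172),square=(83,297),hex=(253,286)).items():
    r=38; p=im[v-r:v+r,u-r:u+r]; m=(p.min(2)>(165 if n!="hex" else 105)).astype(np.uint8)
    c=max(cv2.findContours(m,cv2.RETR_EXTERNAL,cv2.CHAIN_APPROX_NONE)[0],key=cv2.contourArea)
    P=np.array([onz(C,q[0]+[u-r,v-r],.004)[:2] for q in c],np.float32)
    print(n,cv2.minAreaRect(P),cv2.minEnclosingCircle(P)[0])
# lid of hex jar: dark
p=im[160:230,290:350]; h=hsv[160:230,290:350]
print("lid",onz(C,(320,198),.198))
y=((h[...,0]>15)&(h[...,0]<35)&(h[...,1]>120)&(h[...,2]>90)).astype(np.uint8)
c=max(cv2.findContours(y,cv2.RETR_EXTERNAL,cv2.CHAIN_APPROX_NONE)[0],key=cv2.contourArea)
P=np.array([onz(C,q[0]+[290,160],.198)[:2] for q in c],np.float32); print("mark",cv2.minAreaRect(P))
cv2.imwrite("pics/w1c.png",cv2.resize(im[115:225,275:365],None,fx=5.4,fy=5.4,interpolation=cv2.INTER_CUBIC))
E
```

```text
Traceback (most recent call last):
ValueError: max() iterable argument is empty
```

```bash
python3 - <<'E'
from h import *
C,im=load("w1"); hsv=cv2.cvtColor(im,cv2.COLOR_BGR2HSV)
for n,(u,v) in dict(small=(142,172),square=(83,297),hex=(253,286)).items():
    r=38; p=im[v-r:v+r,u-r:u+r]; g=p.min(2); bg=np.median(g); m=(g>bg+.45*(np.percentile(g,99)-bg)).astype(np.uint8)
    if n=="hex": m[:,:8]=0
    m=cv2.morphologyEx(m,cv2.MORPH_CLOSE,np.ones((3,3)))
    c=max(cv2.findContours(m,cv2.RETR_EXTERNAL,cv2.CHAIN_APPROX_NONE)[0],key=cv2.contourArea)
    P=np.array([onz(C,q[0]+[u-r,v-r],.004)[:2] for q in c],np.float32)
    print(n,bg,cv2.minAreaRect(P),cv2.minEnclosingCircle(P)[0])
h=hsv[160:230,290:350]
print("lid",onz(C,(320,198),.198))
y=((h[...,0]>15)&(h[...,0]<35)&(h[...,1]>120)&(h[...,2]>60)).astype(np.uint8)
c=max(cv2.findContours(y,cv2.RETR_EXTERNAL,cv2.CHAIN_APPROX_NONE)[0],key=cv2.contourArea)
P=np.array([onz(C,q[0]+[290,160],.198)[:2] for q in c],np.float32); print("mark",cv2.minAreaRect(P))
cv2.imwrite("pics/w1c.png",cv2.resize(im[115:225,275:365],None,fx=5.4,fy=5.4,interpolation=cv2.INTER_CUBIC))
E
```

```text
small 117.0 ((0.6157689690589905, 0.1249980479478836), (0.07220864295959473, 0.06821484118700027), 29.21402359008789) (0.6166642308235168, 0.12344751507043839)
square 117.0 ((0.4201589524745941, 0.2488541603088379), (0.0776451826095581, 0.08066187053918839), 12.011382102966309) (0.4198960065841675, 0.24856702983379364)
hex 72.0 ((0.476337194442749, 0.01413632556796074), (0.023297229781746864, 0.05897058919072151), 84.69828796386719) (0.4761292338371277, 0.011895354837179184)
lid [ 0.64398598 -0.11838627  0.198     ]
mark ((0.6420032978057861, -0.11780358850955963), (0.012266470119357109, 0.0056272572837769985), 28.60190773010254)
```

View pics/w1c.png

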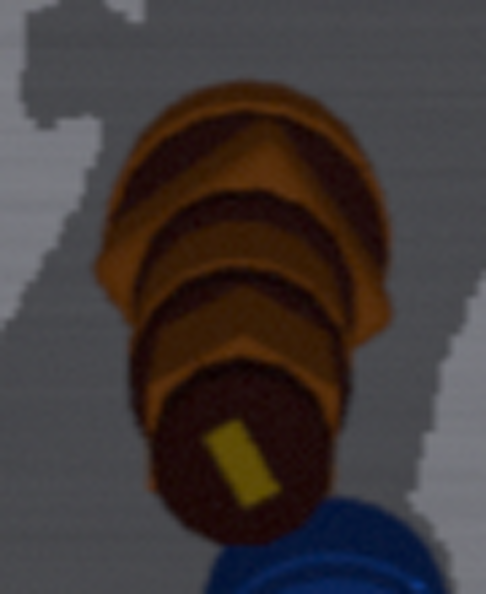

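The hex jar's mark runs at +28.6° and a corner points toward +x, so a jaw axis at 88.6° (yaw −1.4) meets flats. The three lid measurements agree to within 2 mm. I'll take the hex jar first.

```bash
cat >> h.py <<'E'
TIP=.073
def pick(x,y,under,yaw,tip=.009,w=.02,lift=.33):
    z=under+tip+TIP
    robot.move_pose([x,y,max(z+.07,.30)],[180,0,yaw])
    robot.line_to([x,y,z+.03],vel=.15); hit=robot.line_to([x,y,z],vel=.05,guard=6)
    o=robot.observe(); print("down",hit,o["tool_pos"].round(4),o["ft_force"].round(2))
    robot.set_gripper(w); robot.pause(.2); o=robot.observe(); print("grip",o["gripper_width"],o["tool_pos"].round(4),o["ft_force"].round(2))
    robot.line_to([x,y,z+.02],vel=.03); print("width after lift",robot.observe()["gripper_width"])
    robot.line_to([x,y,lift],vel=.15); print("t",robot.observe()["time"],"ft",robot.observe()["ft_force"].round(2))
    return o["tool_pos"][2]-under
def place(x,y,off,yaw=None,high=.33):
    R=None if yaw is None else [180,0,yaw]
    robot.line_to([x,y,high],vel=.15,rotation=R)
    robot.line_to([x,y,.004+off+.012],vel=.12); robot.pause(.2)
    hit=robot.line_to([x,y,.004+off-.002],vel=.02,guard=3)
    o=robot.observe(); print("placed",hit,o["tool_pos"].round(4),"under",(o["tool_pos"][2]-off).round(4),o["ft_force"].round(2),o["gripper_width"])
E
python3 - <<'E'
from h import *
off=pick(.6425,-.118,.153,-1.4); print("off",off)
C,im=snap("wrist","w2"); snap("side","s2")
E
```

```text
down False [ 0.6425 -0.118   0.2352] [-0.26 -0.3   0.18]
grip 0.026490528009462246 [ 0.6426 -0.1181  0.2353] [-0.04 -1.19  3.02]
width after lift 0.02673848589841287
t 6.725 ft [ 0.88  0.19 -1.14]
off 0.08226741164815046
```

View pics/w2.png

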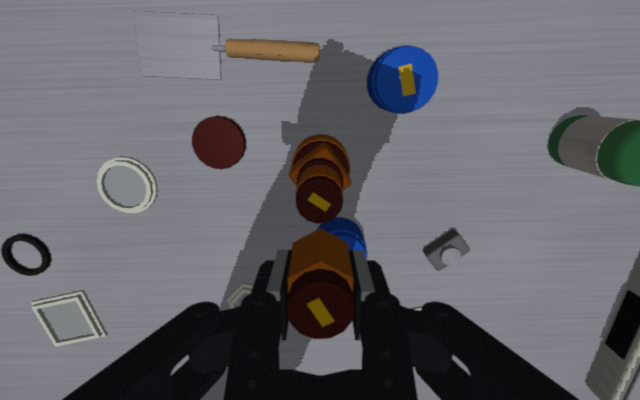

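The hex jar is held upright by its flats. The small jar's lid is visible at (319,200). Next I place the hex jar, then photograph the stack from over the small jar.

```bash
python3 - <<'E'
from h import *
C,im=load("w2"); print("held lid",onz(C,(320,305),.293),"small lid",onz(C,(319,200),.153))
o=robot.observe()["tool_pos"];
d=onz(C,(320,305),.293)[:2]-o[:2]; print(d)
place(.4405,-.015,.0823)
robot.set_gripper(.06); robot.pause(.2)
robot.line_to([.4405,-.015,.2],vel=.12)
robot.set_gripper(.085)
print(robot.observe()["time"])
C,im=snap("top","t3"); cv2.imwrite("pics/t3c.png",cv2.resize(im[120:290,190:450],None,fx=3,fy=3,interpolation=cv2.INTER_CUBIC))
robot.line_to([.4405,-.015,.33],vel=.2)
robot.move_pose([.642,-.118,.33],[180,0,0]); snap("wrist","w3")
E
```

```text
held lid [ 0.64588812 -0.11842178  0.293     ] small lid [ 0.6415162  -0.11759339  0.153     ]
[ 0.00376556 -0.00056297]
placed True [ 0.4404 -0.0149  0.0862] under 0.0039 [-1.7   0.69  5.63] 0.026475125297985302
13.45
```

View pics/w3.png

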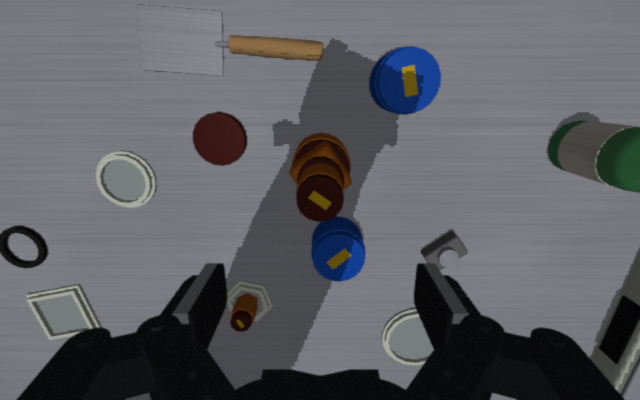

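The hex jar stands in its nest at (243,300). The small jar's lid is at (320,198), so it goes next.

```bash
python3 - <<'E'
from h import *
C,im=load("w3"); p=onz(C,(320,198),.153); print("small lid",p)
x,y=(p[:2]+[.6415,-.1176])/2
off=pick(x,y,.105,0,w=.03); print("off",off)
snap("wrist","w4")
place(.617,.1245,off)
robot.set_gripper(.085); robot.pause(.2)
robot.line_to([.617,.1245,.25],vel=.12)
robot.move_pose([.642,-.118,.30],[180,0,0]); snap("wrist","w5"); print(robot.observe()["time"])
E
```

```text
small lid [ 0.64173364 -0.11780753  0.153     ]
down False [ 0.6416 -0.1177  0.1871] [-0.32 -0.07 -1.2 ]
grip 0.03841188422855397 [ 0.6419 -0.1178  0.1875] [0.4  1.02 4.78]
width after lift 0.0381474402505332
t 19.4417 ft [ 0.33 -1.06 -1.06]
off 0.08252750741857488
placed True [0.6168 0.1245 0.0865] under 0.004 [-0.66  0.96  4.9 ] 0.03846418776569649
27.4
```

View pics/w5.png

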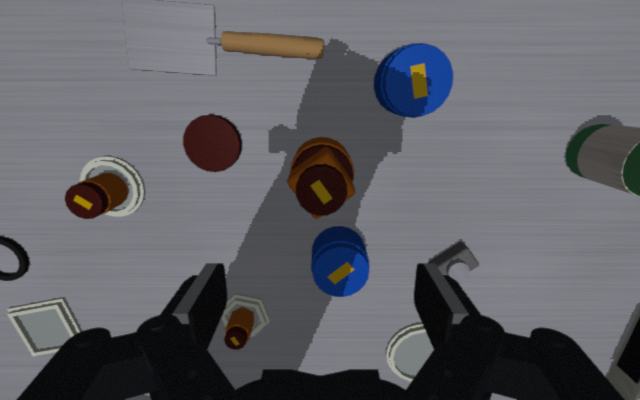

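Both small jars stand in their nests. The square jar's lid is at (321,190), and I now need its yaw from the mark and the body corners.

```bash
cat >> h.py <<'E'
def mark(C,im,u,v,z,r=25):
    h=cv2.cvtColor(im,cv2.COLOR_BGR2HSV)[v-r:v+r,u-r:u+r]
    y=((h[...,0]>15)&(h[...,0]<35)&(h[...,1]>120)&(h[...,2]>60)).astype(np.uint8)
    c=max(cv2.findContours(y,cv2.RETR_EXTERNAL,cv2.CHAIN_APPROX_NONE)[0],key=cv2.contourArea)
    P=np.array([onz(C,q[0]+[u-r,v-r],z)[:2] for q in c],np.float32); m=cv2.minAreaRect(P)
    B=cv2.boxPoints(m); e=max((B[1]-B[0],B[2]-B[1]),key=np.linalg.norm)
    return m[0],m[1],np.degrees(np.arctan2(e[1],e[0]))%180
E
python3 - <<'E'
from h import *
C,im=load("w5"); print(mark(C,im,321,190,.105)," lid",onz(C,(321.5,190),.105))
c=im[130:225,275:370]; cv2.imwrite("pics/w5c.png",cv2.resize(np.clip(c.astype(int)*2,0,255).astype(np.uint8),None,fx=6,fy=6,interpolation=cv2.INTER_CUBIC))
E
```

```text
((0.6422145366668701, -0.11803778260946274), (0.0201477762311697, 0.009110582992434502), np.float32(34.742798))  lid [ 0.64375332 -0.11838954  0.105     ]
```

View pics/w5c.png

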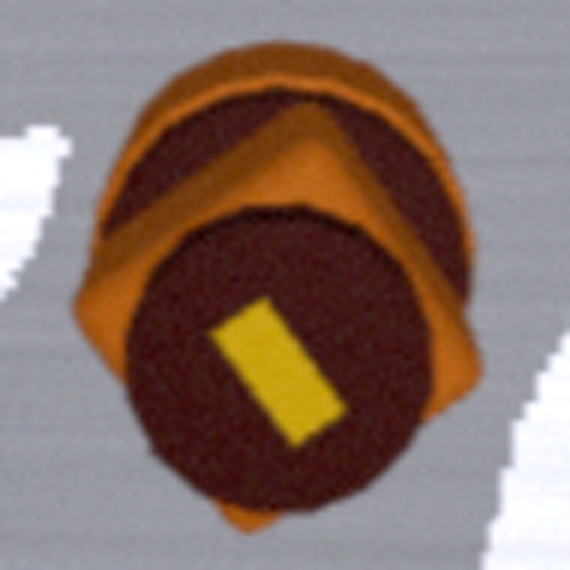

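The square's sides lie at about 35°, matching the mark. The nest is at 12°, so I pick at yaw 125 and place at yaw 102, which keeps joint 6 within range.

```bash
python3 - <<'E'
from h import *
off=pick(.6427,-.1181,.055,124.7,w=.036,lift=.27); print("off",off)
snap("side","s6"); 
place(.4207,.2487,off,yaw=102,high=.27)
C,im=snap("side","s7"); print(robot.observe()["time"])
cv2.imwrite("pics/s7c.png",cv2.resize(im[200:400,180:440],None,fx=3,fy=3))
E
```

```text
down False [ 0.6428 -0.1181  0.1372] [ 0.12 -0.72  0.41]
grip 0.04469422949097896 [ 0.643  -0.1182  0.1376] [ 0.38 -0.5   4.96]
width after lift 0.04482090012930879
t 33.4333 ft [ 0.34 -1.07 -1.87]
off 0.08262044850483338
placed True [0.4205 0.2487 0.0866] under 0.0039 [-0.06 -0.61  4.74] 0.04542233799181947
38.9
```

View pics/s7c.png

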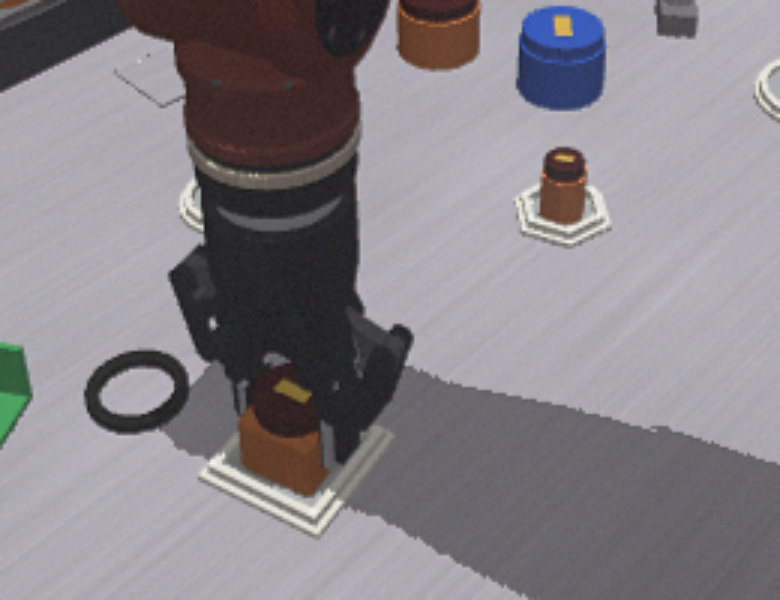

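The square jar sits flat in its nest with the finger tips above the rim. I'll release it and look at the large jar.

```bash
python3 - <<'E'
from h import *
robot.set_gripper(.085); robot.pause(.2)
robot.line_to([.4207,.2487,.25],vel=.12)
robot.move_pose([.642,-.118,.25],[180,0,0]); C,im=snap("wrist","w8"); o=robot.observe(); print(o["time"],o["gripper_width"])
h=cv2.cvtColor(im,cv2.COLOR_BGR2HSV)
m=(((h[...,0]<12)|(h[...,0]>170))&(h[...,1]>110)).astype(np.uint8); n,L,st,ce=cv2.connectedComponentsWithStats(m)
for i in range(1,n):
    if st[i,4]>400: print(st[i],ce[i].round(1))
E
```

```text
42.7167 0.08512292285816124
[ 163  119   66   64 3294] [195.4 150.4]
[ 285  154   74   71 3439] [321.4 188.6]
[  23  196   51   42 1401] [ 49.3 216.4]
```

View pics/w8.png

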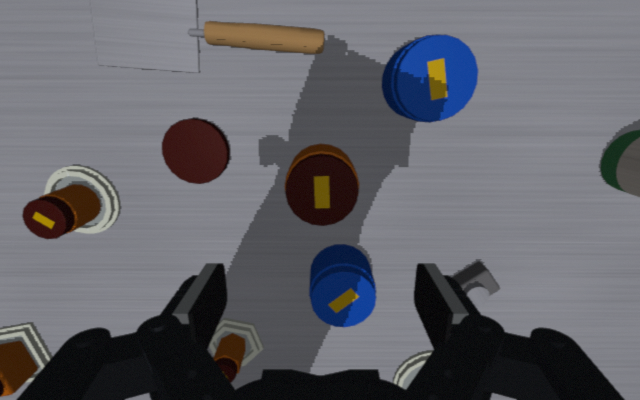

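The large jar stands alone now, with its lid centre at about (322,190).

```bash
python3 - <<'E'
from h import *
C,im=load("w8"); p=onz(C,(322,189.5),.055); m=mark(C,im,322,191,.055); print("lid",p,m)
print(robot.ik([.38,-.256,.08],[180,0,0]),robot.ik([.38,-.256,.2],[180,0,0]))
x,y=(p[:2]+m[0])/2
off=pick(x,y,0,0,tip=.006,w=.056,lift=.24); print("off",off)
place(.3800,-.2562,off,high=.24)
snap("side","s9"); print(robot.observe()["time"])
im=cv2.imread("pics/s9.png"); cv2.imwrite("pics/s9c.png",cv2.resize(im[140:300,340:560],None,fx=3.5,fy=3.5))
E
```

```text
lid [ 0.64412864 -0.11908654  0.055     ] ((0.6417492032051086, -0.11862874031066895), (0.02810809761285782, 0.01269291527569294), np.float32(0.6510631))
[-50.39811078 -14.61116206 -37.59932432  67.01183774   0.
 129.60188922] [-50.39811078 -19.23084598 -28.64843269  80.58241329   0.
 129.60188922]
down False [ 0.643  -0.1189  0.0791] [-0.9   0.62  0.32]
grip 0.06494648743691295 [ 0.6434 -0.119   0.0799] [-0.14 -0.05  4.94]
width after lift 0.06470072994482912
t 47.6333 ft [-0.56  1.39 -3.81]
off 0.07990456828080636
placed True [ 0.3799 -0.2561  0.0838] under 0.0039 [-0.46 -0.18  4.76] 0.0644773422709556
51.9417
```

View pics/s9c.png

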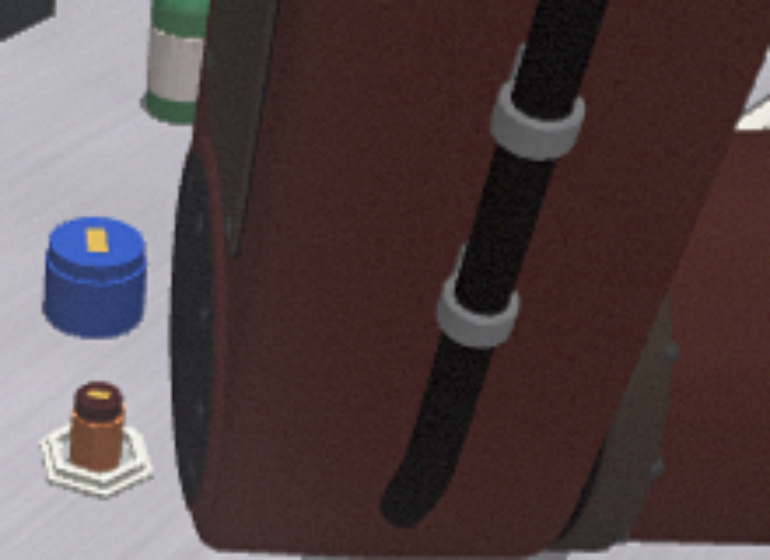

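The arm hides the large nest from the side camera. Contact came at 3.9 mm, which is the floor height, since the rim would have stopped it at 10 mm. I'll release, back off and check from the top.

```bash
python3 - <<'E'
from h import *
robot.set_gripper(.085); robot.pause(.2)
robot.line_to([.38,-.256,.28],vel=.12)
C=cam("wrist"); snap("wrist","w10")
robot.move_pose([.175,-.574,.304],[180,0,17]); robot.pause(.3)
T,im=snap("top","t10"); S,_=snap("side","s10"); o=robot.observe(); print(o["time"],o["tool_pos"].round(3),o["ft_force"].round(2))
w=cv2.imread("pics/w10.png")
a=cv2.resize(im[110:300,180:440],None,fx=3,fy=3); cv2.imwrite("pics/t10c.png",a)
# body lids: dark/brown component and lid mark position
for n,(u,v,h,c) in dict(hex=(313,240,.049,(.4405,-.015)),small=(261,172,.052,(.617,.1245)),square=(210,245,.054,(.4207,.2487)),large=(406,266,.059,(.38,-.256))).items():
    u,v=proj(T,[*c,h]).round().astype(int)
    try: m=mark(T,im,u,v,h,12); print(n,"mark off nest",(np.array(m[0])-c).round(4))
    except ValueError: print(n,"no mark")
    try:
        u,v=proj(S,[*c,h]).round().astype(int); m=mark(S,_,u,v,h,12); print(n,"side",(np.array(m[0])-c).round(4))
    except ValueError: print(n,"no side mark")
E
```

```text
56.1417 [ 0.175 -0.574  0.304] [-0.12 -0.29 -0.51]
hex mark off nest [-0.0008  0.0006]
hex side [0.0022 0.0012]
small mark off nest [-0.0011  0.0004]
small side [0.0013 0.0011]
square mark off nest [-0.0006  0.0006]
square side [0.0016 0.0011]
large mark off nest [-0.0009 -0.0001]
large no side mark
```

View pics/t10c.png

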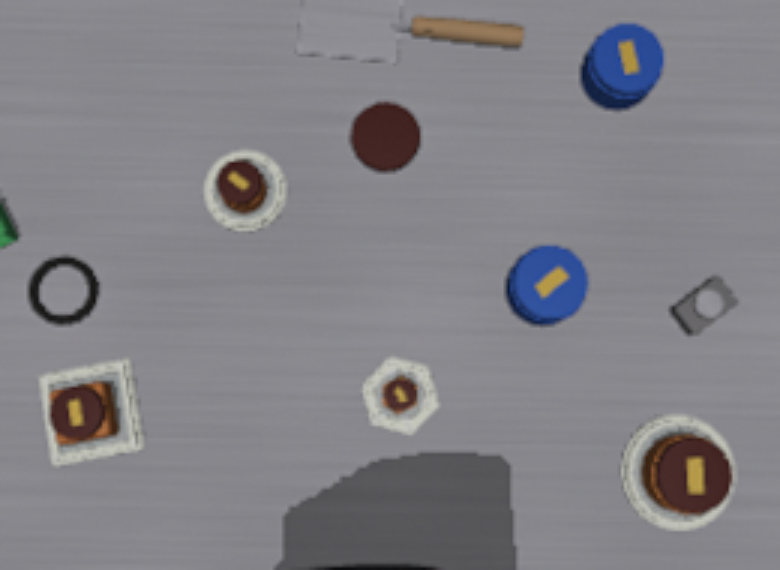

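View pics/s10.png

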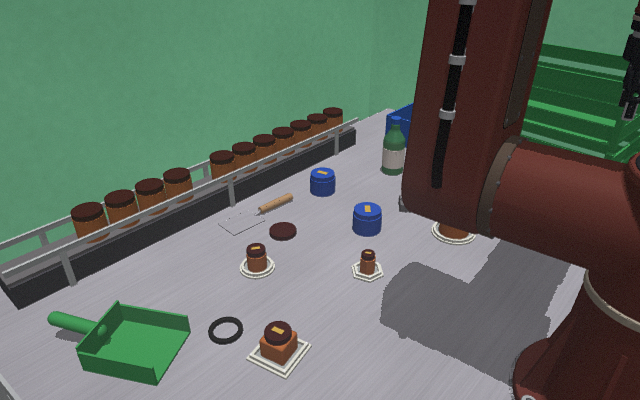

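All four jars stand upright in their nests, within about 2.5 mm of centre, and the arm is clear. I'm handing the job in.

```bash
python3 -c "
from plant import robot
robot.job_done(); print(robot.observe()['time'])"
```

```text
the job is handed in; nothing more can be done
the job is handed in; nothing more can be done
```

I unstacked the jars from the top (hex, small round, square, large round) and stood each in its own nest with a slow guarded descent. I then backed the arm off and handed the job in at about 56 s of the 128 s allowed.

- **Height:** every jar made contact at about 3.9–4.0 mm, which is the nest floor rather than the rim.
- **Centring:** the lid marks sit within about 1.3 mm of the nest centres from the top camera. From the side camera the hex, small and square jars are within about 2.5 mm, so the two views differ by about 3 mm.
- **Upright and in place:** the final pictures show all four jars upright inside their nests and the blue look-alikes where they were.
- **Not confirmed:** the arm partly hid the large jar from the side camera, so its position rests on the top view and its contact height. No verdict was reported at hand-in.

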